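# Park the pouch cutter's head against the green stop

### The arm

A 6-joint arm with a two-finger parallel gripper is mounted at the origin on the work surface; the furniture and walls round the work are solid. World frame = base frame: x ahead of the robot, y to its left, z up, the work surface at z = 0. Lengths are in m, angles in rad, forces in N, time in s.
With the tool pointing down it reaches from about 0.4 to 0.825 m from the base axis. Payload 7 kg.
Tool frame: the origin (TCP) lies between the finger pads; the fingertips stand 25 mm ahead of it and the grasp point (between the pads) lies 6 mm ahead of it (arm.tip_extent is the z of the fingertips in the tool frame, in m); z points along the fingers, x is the direction in which the jaws open and shut, and the axes are right-handed (so a half turn about z gives the same grasp; the last joint's range is limited). The gripper opens to 88 mm and grips with 3 to 60 N. Pads are 19 mm wide; open, the fingers measure 130 mm over their backs; the gripper's body (78 mm by 193 mm) begins 47 mm behind the grasp point.
Start: joints at [-1.039, 0.359, 0.012, 0, -1.224, -0.288], TCP at [0.163, -0.655, 0.252] pointing down, gripper open.
Joint ranges: [-3.07, 3.07], [-1.43, 2.12], [-1.02, 1.25], [-3.03, 1.67], [-3.05, -0], [-3.03, 3.03]. Speed limits (rad/s): [2.39, 2.39, 3.01, 3.14, 3.14, 3.14].

### API

Orientations are given as [roll, pitch, yaw] about the fixed x, y, z axes, in that order (R = Rz(yaw) Ry(pitch) Rx(roll)).
In Python, from station import monitor, grab_frame, job_done, arm gives the robot as it stands.
- The arm moves only by the shell command python3 -m jog 'ROWS' [FORCE]. ROWS is JSON, a list that holds one entry, the list of rows, each a list of 7 numbers: the shift along the world's x, y, z in m, then the turn, a rotation vector about the world's x, y, z in rad, then the opening, from 0 (shut) to 1 (fully open). In form: [[[dx, dy, dz, ax, ay, az, claw], ...]]. A call has 1 to 20 rows; each row shifts and turns the commanded pose from where the row before left it; what a row does not reach is not made up. A row lasts 1/8 s, in which the tool goes at most 62.5 mm and 10.7 degrees, less where a joint would pass 70% of its speed; a pose out of reach is approached as far as the arm can. A call is refused whole if a number of a shift passes 0.0625 or a number of a turn 0.188, either way. A call with a gripper value outside its range is refused whole. The fingers move at their own pace and stop on an object; FORCE is the grip in N (left out, the last holds). Time passes only in rows, so rows that do not move let the fingers close. It gives the time, the measured TCP pose, the force and the opening at its end, in the units of the state.
- monitor.get_state(): the state, without advancing time (a new reading comes with each control period).
- grab_frame(name): name is "scene" or "top"; returns a dict with "pixels" (384x512x3 uint8, red, green, blue), "K" (3x3 intrinsics, pixels), "view" (4x4, takes a point from world to camera coordinates). Camera axes: x right, y down, z forward; pixel columns grow to the right and rows downward; lengths in m; the calibration is good to about 2 mm. A picture is of the moment at which its call begins. There is no depth.
- job_done(): hands the job in, once; it reports no verdict.
The state is a dict: "t": time; "q": joint angles; "qd": joint speeds; "joint_efforts": joint torques, N m; "eef_pos": TCP position; "ee_rot": TCP orientation; "force": force on the tool from outside, world axes, zero at the start; "moment": the same for the moment, N m; "width": finger opening in m.
Only numpy, scipy, OpenCV 4.12 (cv2) and the standard library are available. Lean on these libraries where they do the work, as an engineer would, in place of code of your own. Each camera call takes 0.05 s, during which the arm holds its last target.

### The job

Park the white head of the pouch-roll cutter: with the fingertips, press the orange locking button on top of it fully down, keep it down all the way while you push the head along its rail until it stands against the green end stop, and only then let the button spring up and move clear. Press and push only from inside the button's well: do not take hold of the head or touch the black band round its outside, and do not disturb the things lying about.

Things in the scene. Friction and masses are not known exactly. Their poses are not given: they have to be found in the camera images.
- rail: fixed cutter base (135 x 390 mm, white) with an aluminium rail running along this body's y axis; origin on the work surface under the middle of the rail, z up. It stands at a different place and yaw each time. The rail's top is 32 mm above the origin.
- head_centre (a point): middle of the top rim of the white cutter head, 82 mm above the work surface; axes as the rail's. The head, 96 mm across the rail and 112 mm along it, is captive and slides along the rail only: 1 to 2 N moves it slowly while the button is down; with the button up a spring brake holds it wherever it stands, against more than 25 N.
- button_top (a point): centre of the orange button's top face (level, 60 mm across the rail, 54 mm along it, 70 mm above the work surface at rest); moves with button and head. It lies in a well open above, 66 mm across the rail, 60 mm along it; the walls rise 12 mm above the button at rest, 22 mm above it pressed. Push the head by the well's end walls (20 mm thick).
- lock_button (a joint): how far the orange button is pressed down, m: 0 up (brake on), 0.010 fully down. Spring: about 6 N to start it and 9 N at the bottom; it springs up and locks when let go. Keep it more than 0.005 down while sliding.
- head_band: black ribbed rubber band round the outside of the head's four sides, 50 to 74 mm above the work surface; not to be touched. Origin under the head's middle.
- green_stop: green end stop fixed on the rail, 64 mm across the rail, 24 mm along it, 32 mm high plus a dark screw head; the target. Origin at the middle of its underside, on the rail's top (32 mm above the work surface). It is at the one or the other end of the rail. The head stands against it when head centre and this origin are 68 mm apart horizontally.
- grey_stop: the same in grey at the other end of the rail; not the target.
- timer: small white minute timer with a black knob, 62x62x44 mm; loose, to be left alone. Origin at the middle of its underside.
- marker: white marker pen with a blue cap, 18x130x19 mm, lying; loose, to be left alone. Origin at the middle of its underside.
- gallipot: small steel bowl, 79 mm across, 40 mm high; loose, to be left alone. Origin at the middle of its underside.
- haemostat: steel haemostat clamp lying flat, 56x140x7 mm; loose, to be left alone. Origin at the middle of its underside.
- dressing_scissors: steel scissors lying flat, 56x150x6 mm; loose, to be left alone. Origin at the middle of its underside.

How it is judged:
By the outcome, as a careful person would: the job done as asked, in the order asked, and still so for the second after the job is handed in, with the robot touching nothing.
It also fails if it takes over 35 s, if anything falls off the work surface, if the arm or the gripper's body presses on something with over 40 N, if the wrist force passes 120 N, or if a joint passes its speed limit or range.

## Working session

There is one attempt and no reset: what is moved stays moved. The work goes in short steps, Python scripts to look and compute and a shell command to move; the robot and the scene stay as the last step left them, time stands still between calls to the robot, and variables do not carry over. Pictures are saved under pics/ and viewed, and the job is handed in when it is done.

```bash
mkdir -p pics
python3 - <<'E'
from station import monitor, grab_frame, arm
import cv2, numpy as np
s=monitor.get_state(); print({k:np.round(v,3).tolist() for k,v in s.items()}, arm.tip_extent)
for n in("scene","top"):
    f=grab_frame(n); cv2.imwrite(f"pics/{n}0.png",f["pixels"][:,:,::-1]); np.savez(f"{n}0.npz",**f); print(n,f["K"].round(1).tolist(),f["view"].round(4).tolist())
E
```

```text
{'t': 0.0, 'q': [-1.039, 0.359, 0.011, -0.0, -1.224, -0.288], 'qd': [-0.0, 0.0, 0.0, 0.001, 0.0, 0.001], 'joint_efforts': [0.001, -58.272, 29.306, 6.997, 0.007, -0.0], 'eef_pos': [0.163, -0.655, 0.251], 'ee_rot': [-3.141, -0.002, 1.815], 'force': [0.861, 0.766, 1.05], 'moment': [-0.029, -0.008, -0.014], 'width': 0.087} 0.025
scene [[419.3, 0.0, 254.9], [0.0, 419.3, 199.2], [0.0, 0.0, 1.0]] [[0.8502, 0.5263, -0.0135, -0.4335], [0.4485, -0.7375, -0.505, -0.2554], [-0.2757, 0.4233, -0.863, 1.3035], [0.0, 0.0, 0.0, 1.0]]
top [[350.6, 0.0, 254.2], [0.0, 350.6, 190.8], [0.0, 0.0, 1.0]] [[0.1261, -0.992, 0.0035, -0.1118], [-0.9705, -0.1241, -0.2067, 0.5294], [0.2055, 0.0227, -0.9784, 0.8411], [0.0, 0.0, 0.0, 1.0]]
```

View pics/scene0.png

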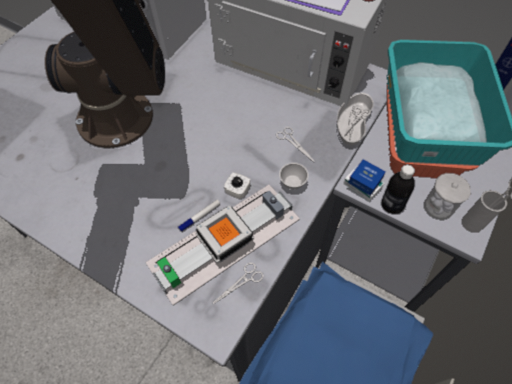

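View pics/top0.png

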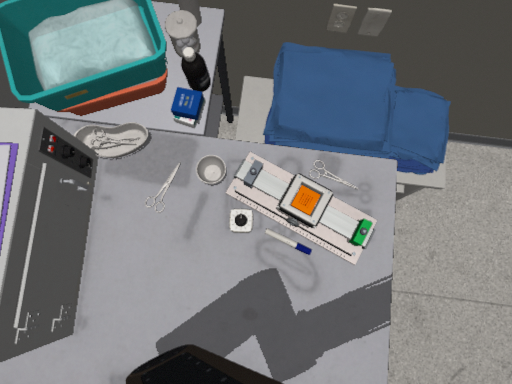

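The scene view shows the head with its orange button at about (224,231), the green stop at (167,271) and the grey stop at (273,204). In the top view they are at (306,199), (362,233) and (253,174). I'll measure them next.

```bash
cat > h.py <<'E'
import numpy as np, cv2
def ray(f,uv,z):
    V=f["view"];R=V[:3,:3];c=-R.T@V[:3,3]
    d=R.T@np.linalg.inv(f["K"])@np.array([uv[0],uv[1],1.]); return c+d*(z-c[2])/d[2]
def mask(f,col):
    h=cv2.cvtColor(f["pixels"],cv2.COLOR_RGB2HSV)
    return cv2.inRange(h,(3,150,120),(22,255,255)) if col=="o" else cv2.inRange(h,(50,120,50),(75,255,255))
def big(m):
    m=cv2.morphologyEx(m,cv2.MORPH_CLOSE,np.ones((5,5)))
    cs,_=cv2.findContours(m,cv2.RETR_EXTERNAL,cv2.CHAIN_APPROX_NONE); return sorted(cs,key=cv2.contourArea)
def proj(f,p):
    q=f["view"]@np.r_[p,1]; q=f["K"]@q[:3]; return q[:2]/q[2]
E
python3 - <<'E'
from h import *
for n in("scene","top"):
    f=np.load(n+"0.npz")
    for col,z in(("o",.07),("g",.064)):
      for c in [c for c in big(mask(f,col))[-2:] if cv2.contourArea(c)>60]:
        P=np.array([ray(f,p[0],z)[:2] for p in c]).astype(np.float32)
        r=cv2.minAreaRect(P*1000); print(n,col,cv2.contourArea(c),c.reshape(-1,2).mean(0).round(1),np.round(r[0],1),np.round(r[1],1),round(r[2],1))
    p=f["pixels"][:,:,::-1]
    x,y=(145,180) if n=="scene" else (220,150)
    cv2.imwrite(f"pics/{n}crop.png",cv2.resize(p[y:y+125,x:x+165],None,fx=4.8,fy=4.8,interpolation=cv2.INTER_CUBIC))
E
```

```text
scene o 130.5 [391.5 132.6] [753.9 328.4] [ 26.6 222.4] 32.9
scene o 430.5 [223.4 231.2] [ 529.8 -176.6] [53.4 56.9] 68.2
scene g 257.0 [168.6 272. ] [ 477.5 -328.9] [21.5 77.8] 67.6
top o 267.0 [115.9  93.3] [751.1 352.9] [ 25.8 288.9] 30.1
top o 472.0 [305.3 199.8] [ 530.3 -174.1] [53.9 60.4] 68.1
top g 235.0 [360.7 231.8] [ 468.  -317.7] [29.2 69.4] 67.6
```

```bash
ls pics
```

```text
scene0.png
scenecrop.png
top0.png
topcrop.png
```

View pics/scenecrop.png

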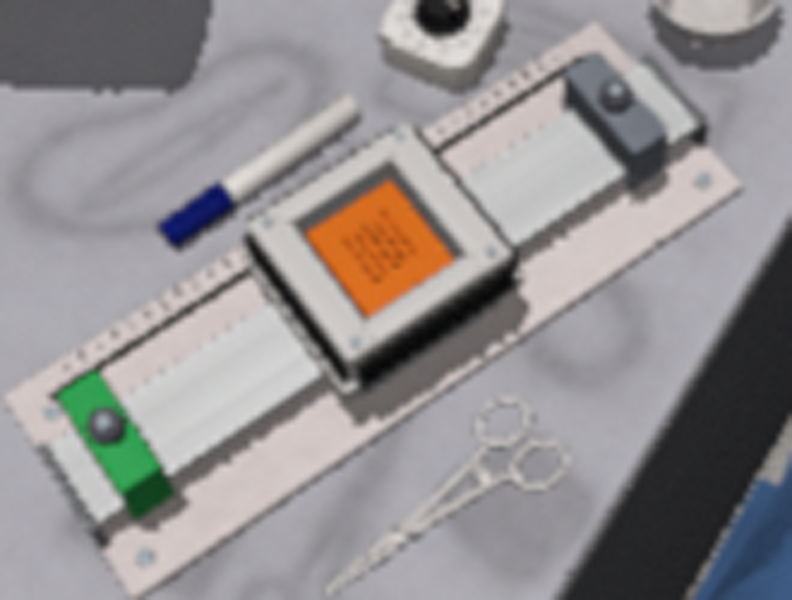

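View pics/topcrop.png

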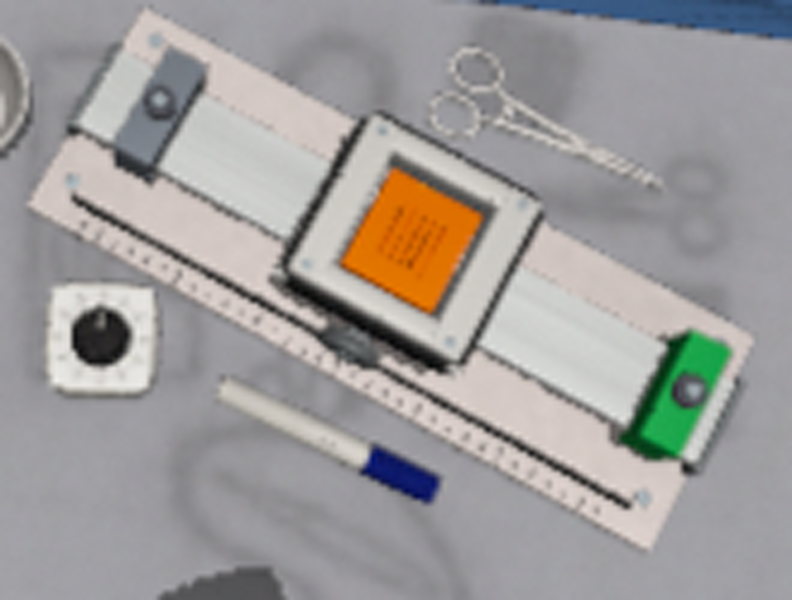

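Run:
```python
from h import *
for n in("scene","top"):
    f=np.load(n+"0.npz"); h=cv2.cvtColor(f["pixels"],cv2.COLOR_RGB2HSV)
    # green top face: bright
    g=cv2.inRange(h,(50,120,115),(75,255,255)); c=big(g)[-1]
    r=cv2.minAreaRect(np.array([ray(f,p[0],.064)[:2] for p in c],np.float32)*1000); print(n,"green",np.round(r[0],1),np.round(r[1],1),round(r[2],1))
    # white rim around button
    m=cv2.inRange(h,(0,0,185),(180,40,255)); o=big(mask(f,"o"))[-1].reshape(-1,2).mean(0)
    roi=np.zeros_like(m); cv2.circle(roi,tuple(int(v) for v in o),31,255,-1)
    # pixel rays at z=.082 within 60mm of centre
    m2=cv2.bitwise_and(m,roi)
    nl,lab=cv2.connectedComponents(m2)
    for k in range(1,nl):
        if (lab==k).sum()>200:
            cs=big(np.uint8(lab==k)*255)[-1]
            r=cv2.minAreaRect(np.array([ray(f,p[0],.082)[:2] for p in cs],np.float32)*1000); print("rim?",(lab==k).sum(),np.round(r[0],1),np.round(r[1],1),round(r[2],1))
```

```text
scene green [ 470.7 -326.3] [21.3 62.1] 67.9
rim? 608 [ 531.3 -177.6] [95.6 90.5] 67.9
top green [ 469.8 -322.5] [21.7 62.4] 67.6
rim? 205 [ 557.9 -112.5] [21.2 70.4] 66.6
rim? 663 [ 529.7 -174. ] [95.1 91.3] 67.8
```

```bash
python3 -m jog '[[[0.030,0.039,0,0,0,0.1,0],[0.030,0.039,0,0,0,0.1,0],[0.030,0.039,0,0,0,0.1,0],[0.030,0.039,0,0,0,0.1,0],[0.030,0.039,0,0,0,0.1,0],[0.030,0.039,0,0,0,0.1,0],[0.030,0.039,0,0,0,0.1,0],[0.030,0.039,0,0,0,0.1,0],[0.030,0.039,0,0,0,0.1,0],[0.030,0.039,0,0,0,0.04,0],[0.030,0.039,0,0,0,0,0],[0.030,0.039,0,0,0,0,0],[0,0,0,0,0,0,0],[0,0,0,0,0,0,0],[0,0,0,0,0,0,0]]]' 20
```

```text
t: 1.98
eef_pos: [0.5223, -0.1877, 0.2515]
ee_rot: [-3.141, -0.0, 2.754]
force: [-0.1, -0.2, 0.6]
width: 0.0003
```

```bash
python3 -m jog '[[[0.0025,-0.001,-0.03,0,0,0,0],[0,0,-0.03,0,0,0,0],[0,0,-0.03,0,0,0,0],[0,0,-0.03,0,0,0,0],[0,0,-0.007,0,0,0,0],[0,0,0,0,0,0,0],[0,0,0,0,0,0,0]]]'
python3 - <<'E'
from h import *
from station import grab_frame
fs=[]
for n,(x,y) in(("scene",(145,160)),("top",(220,140))):
    f=grab_frame(n); p=f["pixels"][:,:,::-1]; fs.append(cv2.resize(p[y:y+145,x:x+165],None,fx=2.4*1,fy=2.4,interpolation=cv2.INTER_CUBIC))
cv2.imwrite("pics/above.png",np.hstack(fs))
E
```

```text
t: 2.85
eef_pos: [0.5262, -0.1884, 0.1259]
ee_rot: [3.141, 0.002, 2.754]
force: [0.0, 0.2, 0.6]
width: 0.0006
```

View pics/above.png

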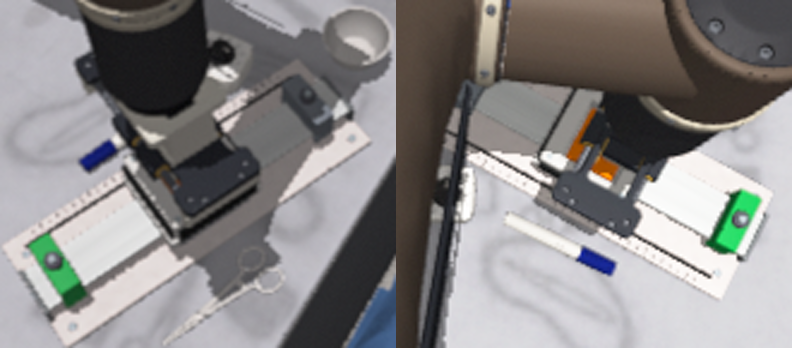

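The left half shows the closed fingers over the head near (185,190). The right half shows the orange button beneath them at about (590,150). Next I'll descend into the well and press.

```bash
python3 -m jog '[[[0,0,-0.010,0,0,0,0],[0,0,-0.010,0,0,0,0],[0,0,-0.007,0,0,0,0],[0,0,0,0,0,0,0],[0,0,0,0,0,0,0]]]'; python3 -m jog '[[[0,0,-0.003,0,0,0,0],[0,0,-0.003,0,0,0,0],[0,0,-0.002,0,0,0,0],[0,0,0,0,0,0,0],[0,0,0,0,0,0,0]]]'
```

```text
t: 3.58
eef_pos: [0.5255, -0.188, 0.0976]
ee_rot: [-3.141, -0.0, 2.755]
force: [0.4, 0.1, -0.1]
width: 0.0007
t: 4.2
eef_pos: [0.5259, -0.1881, 0.0903]
ee_rot: [3.141, 0.001, 2.755]
force: [-2.1, 1.4, 6.2]
width: 0.0005
```

```bash
python3 -m jog '[[[0,0,-0.002,0,0,0,0],[0,0,-0.002,0,0,0,0],[0,0,-0.001,0,0,0,0],[0,0,0,0,0,0,0],[0,0,0,0,0,0,0]]]'; python3 -m jog '[[[0,0,-0.001,0,0,0,0],[0,0,0,0,0,0,0],[0,0,0,0,0,0,0]]]'
```

```text
t: 4.82
eef_pos: [0.5259, -0.1881, 0.0855]
ee_rot: [3.141, 0.001, 2.755]
force: [-1.0, 1.4, 8.9]
width: 0.0005
t: 5.2
eef_pos: [0.5259, -0.1881, 0.0851]
ee_rot: [3.141, 0.002, 2.755]
force: [-4.8, 1.4, 14.3]
width: 0.0004
```

The button is at the bottom: fingertips at 60 mm, force 14 N. Now I'll slide.

```bash
python3 -m jog '[[[-0.0019,-0.0046,-0.0004,0,0,0,0],[-0.0019,-0.0046,0,0,0,0,0],[-0.0019,-0.0046,0,0,0,0,0],[-0.0019,-0.0046,0,0,0,0,0],[0,0,0,0,0,0,0]]]'; python3 -m jog '[[[-0.0019,-0.0046,0,0,0,0,0],[-0.0019,-0.0046,0,0,0,0,0],[-0.0019,-0.0046,0,0,0,0,0],[-0.0019,-0.0046,0,0,0,0,0],[0,0,0,0,0,0,0]]]'
```

```text
t: 5.82
eef_pos: [0.5183, -0.207, 0.085]
ee_rot: [-3.141, 0.002, 2.755]
force: [-4.6, 0.8, 16.3]
width: 0.0003
t: 6.45
eef_pos: [0.5107, -0.2255, 0.085]
ee_rot: [-3.141, 0.002, 2.755]
force: [-5.9, 0.6, 15.8]
width: 0.0006
```

```bash
python3 -m jog '[[[-0.0019,-0.0046,0,0,0,0,0],[-0.0019,-0.0046,0,0,0,0,0],[-0.0019,-0.0046,0,0,0,0,0],[-0.0019,-0.0046,0,0,0,0,0],[-0.0019,-0.0046,0,0,0,0,0],[-0.0019,-0.0046,0,0,0,0,0],[-0.0019,-0.0046,0,0,0,0,0],[-0.0019,-0.0046,0,0,0,0,0],[0,0,0,0,0,0,0]]]'; python3 -m jog '[[[-0.0009,-0.0023,0,0,0,0,0],[-0.0009,-0.0023,0,0,0,0,0],[0,0,0,0,0,0,0]]]'
python3 - <<'E'
from h import *
from station import grab_frame
fs=[]
for n,(x,y) in(("scene",(145,160)),("top",(220,140))):
    f=grab_frame(n); p=f["pixels"][:,:,::-1]; fs.append(cv2.resize(p[y:y+145,x:x+165],None,fx=2.4*1,fy=2.4,interpolation=cv2.INTER_CUBIC))
cv2.imwrite("pics/slide.png",np.hstack(fs))
E
```

```text
t: 7.58
eef_pos: [0.4957, -0.2624, 0.085]
ee_rot: [-3.141, 0.002, 2.755]
force: [-3.4, 0.2, 16.1]
width: 0.0006
t: 7.95
eef_pos: [0.4939, -0.2669, 0.085]
ee_rot: [-3.141, 0.002, 2.755]
force: [-3.9, -0.4, 15.2]
width: 0.0003
```

View pics/slide.png

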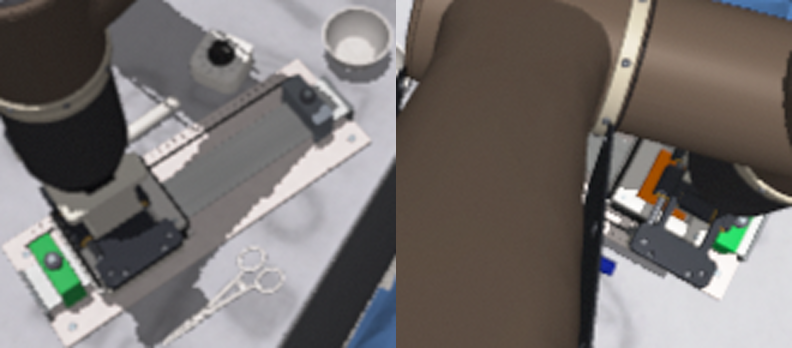

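The head has moved with the fingers and is now close to the green stop: at (85,270) in the left half, with the stop at (58,268). I'll take smaller steps from here and watch the force.

```bash
python3 -m jog '[[[-0.0009,-0.0023,0,0,0,0,0],[-0.0009,-0.0023,0,0,0,0,0],[0,0,0,0,0,0,0]]]'; python3 -m jog '[[[-0.0009,-0.0023,0,0,0,0,0],[0,0,0,0,0,0,0]]]';python3 -m jog '[[[-0.0009,-0.0023,0,0,0,0,0],[0,0,0,0,0,0,0]]]'
```

```text
t: 8.43
eef_pos: [0.492, -0.2714, 0.085]
ee_rot: [-3.141, 0.002, 2.755]
force: [-3.8, 1.2, 15.5]
width: 0.0003
t: 8.68
eef_pos: [0.4912, -0.2737, 0.0851]
ee_rot: [-3.141, 0.002, 2.755]
force: [-3.8, 0.5, 14.8]
width: 0.0005
t: 8.93
eef_pos: [0.4909, -0.2747, 0.085]
ee_rot: [3.14, 0.003, 2.755]
force: [-1.5, 9.5, 16.0]
width: 0.0008
```

```bash
python3 -m jog '[[[-0.0004,-0.0011,0,0,0,0,0],[0,0,0,0,0,0,0]]]';python3 -m jog '[[[-0.0004,-0.0011,0,0,0,0,0],[0,0,0,0,0,0,0]]]'
python3 - <<'E'
from h import *
from station import grab_frame
fs=[]
for n,(x,y) in(("scene",(135,220)),("top",(300,180))):
    f=grab_frame(n); p=f["pixels"][:,:,::-1]; fs.append(cv2.resize(p[y:y+80,x:x+100],None,fx=4,fy=4,interpolation=cv2.INTER_CUBIC))
cv2.imwrite("pics/stop.png",np.hstack(fs))
E
```

```text
t: 9.18
eef_pos: [0.4908, -0.2753, 0.085]
ee_rot: [3.14, 0.003, 2.755]
force: [-0.7, 12.5, 17.3]
width: 0.0003
t: 9.43
eef_pos: [0.4907, -0.2765, 0.085]
ee_rot: [3.14, 0.004, 2.755]
force: [-0.2, 12.8, 16.8]
width: 0.0006
```

View pics/stop.png

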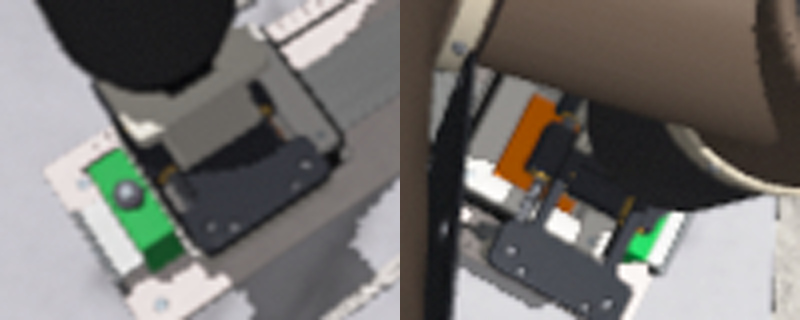

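The head is hard against the stop: lateral force is about 13 N, which is when the fingertips begin to slip on the button. It needs only 1–2 N to slide. I'll lift straight up now.

```bash
python3 -m jog '[[[0,0,0.004,0,0,0,0],[0,0,0.005,0,0,0,0],[0,0,0.006,0,0,0,0],[0,0,0.010,0,0,0,0],[0,0,0.02,0,0,0,0],[0,0,0.03,0,0,0,0],[0,0,0.04,0,0,0,0],[0,0,0.04,0,0,0,0],[0,0,0,0,0,0,0]]]'
python3 -m jog '[[[-0.03,-0.039,0,0,0,0,0],[-0.03,-0.039,0,0,0,0,0],[-0.03,-0.039,0,0,0,0,0],[-0.03,-0.039,0,0,0,0,0],[-0.03,-0.039,0,0,0,0,0],[-0.03,-0.039,0,0,0,0,0],[-0.03,-0.039,0,0,0,0,0],[-0.03,-0.039,0,0,0,0,0],[-0.03,-0.039,0,0,0,0,0],[0,0,0,0,0,0,0],[0,0,0,0,0,0,0]]]'
python3 - <<'E'
from h import *
from station import grab_frame
fs=[]
for n,(x,y) in(("scene",(145,160)),("top",(220,140))):
    f=grab_frame(n); p=f["pixels"][:,:,::-1]; fs.append(cv2.resize(p[y:y+145,x:x+165],None,fx=2.4,fy=2.4,interpolation=cv2.INTER_CUBIC))
    h=cv2.cvtColor(f["pixels"],cv2.COLOR_RGB2HSV)
    g=[c for c in big(mask(f,"o")) if 200<cv2.contourArea(c)<800]
    for c in g:
        r=cv2.minAreaRect(np.array([ray(f,p[0],.07)[:2] for p in c],np.float32)*1000); print(n,cv2.contourArea(c),np.round(r[0],1),np.round(r[1],1))
    c=big(cv2.inRange(h,(50,120,115),(75,255,255)))[-1]
    r=cv2.minAreaRect(np.array([ray(f,p[0],.064)[:2] for p in c],np.float32)*1000); print(n,"green",np.round(r[0],1),np.round(r[1],1))
cv2.imwrite("pics/end.png",np.hstack(fs))
E
```

```text
t: 10.65
eef_pos: [0.4902, -0.2784, 0.242]
ee_rot: [3.141, 0.006, 2.755]
force: [0.9, -0.2, -1.0]
width: 0.0002
t: 12.02
eef_pos: [0.2182, -0.6283, 0.2372]
ee_rot: [3.14, -0.001, 2.753]
force: [-0.0, 0.6, 0.7]
width: 0.0004
scene 458.5 [ 495.1 -262.6] [53.1 57.3]
scene green [ 470.9 -326. ] [21.9 61.9]
top 269.0 [751.1 352.9] [ 25.8 288.9]
top 494.0 [ 495.7 -259.5] [54.3 60.5]
top green [ 469.7 -322.5] [21.7 62.6]
```

View pics/end.png

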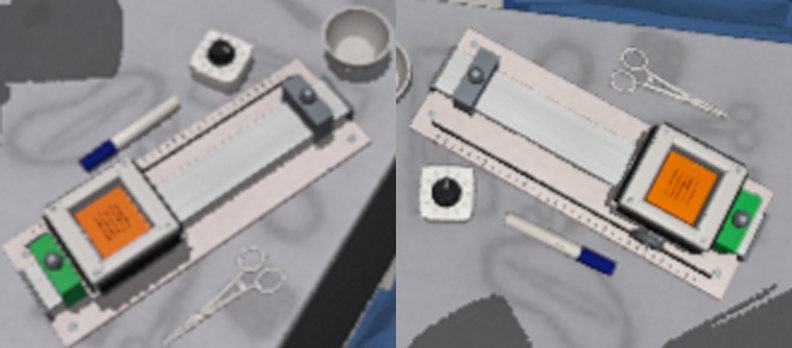

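The head, at (112,225) and (684,187), stands against the green stop, and the loose items have not moved. The measured distance is 67.9 mm in one view and 68.2 mm in the other, against 68 mm wanted.

```bash
python3 -c "
from station import job_done; print(job_done())"
```

```text
the job is handed in; nothing more can be done
None
```

The cutter head is parked against the green stop, and I handed the job in at about 12 s of the 35 s allowed.

**What I did:** With the gripper shut, I lowered the fingertips into the well and pressed the button to its bottom (tips at 60 mm, about 15 N). I kept it down while sliding the head about 90 mm along the rail to the stop. Then I lifted straight up so the button sprang back, and moved the arm clear.

**Last checks:**
- **Position:** head centre to green stop measured 67.9 mm in the scene view and 68.2 mm in the top view, against 68 mm wanted.
- **At the stop:** the sideways force rose to about 13 N. Sliding the head needs only 1–2 N.
- **Surroundings:** the timer, marker, gallipot and nearby clamp/scissors look undisturbed in the pictures. I compared them by eye only.
- **Button:** I did not measure its height after release. Its outline fits the raised height about as well as it did before I started.

**Differs from the instructions:** the head was probably carried mostly by fingertip friction on the button, because I saw no clear contact with the well's end wall.

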